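# Line up the sample jars by size for the pack-size review

## Task

Line up the four brown white-lidded sample jars on the white board for the pack-size review: one jar upright and centred on each blue spot, in order of size, the smallest next to the red block and the largest at the other end. Leave the red sauce bottle standing where it is, and let go of everything at the end.

Things in the scene. Friction and masses are not known exactly. Their poses are not given: they have to be found in the camera images.
- jar_small: the smallest of four loose round screw-lid jars of one family: straight dark-brown glass with a white paper label band and a flat white lid as wide as the jar. 34 mm in diameter, 48 mm high, 60 g give or take a quarter, standing upright on the bench. Origin: centre of its underside, z up.
- jar_medium: the second smallest of four loose round screw-lid jars of one family: straight dark-brown glass with a white paper label band and a flat white lid as wide as the jar. 43 mm in diameter, 64 mm high, 120 g give or take a quarter, standing upright on the bench. Origin: centre of its underside, z up.
- jar_large: the second largest of four loose round screw-lid jars of one family: straight dark-brown glass with a white paper label band and a flat white lid as wide as the jar. 52 mm in diameter, 80 mm high, 200 g give or take a quarter, standing upright on the bench. Origin: centre of its underside, z up.
- jar_extra_large: the largest of four loose round screw-lid jars of one family: straight dark-brown glass with a white paper label band and a flat white lid as wide as the jar. 61 mm in diameter, 96 mm high, 300 g give or take a quarter, standing upright on the bench. Origin: centre of its underside, z up.
- mark_1: flat round blue spot with a black rim, 68 mm across, on the fixed white line-up board: number 1 of a straight row of four, 80 mm apart, counted from the board's left end (+y). Board: 430 x 90 mm, its top 12 mm above the bench, lying along y, turned by up to 0.2 rad. Origin: spot's centre on the board's top; x axis across the board, y along it.
- mark_2: flat round blue spot with a black rim, 68 mm across, on the fixed white line-up board: number 2 of a straight row of four, 80 mm apart, counted from the board's left end (+y). Board: 430 x 90 mm, its top 12 mm above the bench, lying along y, turned by up to 0.2 rad. Origin: spot's centre on the board's top; x axis across the board, y along it.
- mark_3: flat round blue spot with a black rim, 68 mm across, on the fixed white line-up board: number 3 of a straight row of four, 80 mm apart, counted from the board's left end (+y). Board: 430 x 90 mm, its top 12 mm above the bench, lying along y, turned by up to 0.2 rad. Origin: spot's centre on the board's top; x axis across the board, y along it.
- mark_4: flat round blue spot with a black rim, 68 mm across, on the fixed white line-up board: number 4 of a straight row of four, 80 mm apart, counted from the board's left end (+y). Board: 430 x 90 mm, its top 12 mm above the bench, lying along y, turned by up to 0.2 rad. Origin: spot's centre on the board's top; x axis across the board, y along it.
- red_block: fixed red block on one end of the line-up board, 60 x 26 x 20 mm high, 70 mm beyond the centre of that end's spot (spot 1 or spot 4, differing from start to start): the smallest jar goes next to it. A like block in grey marks the other end. Origin: centre of its underside, on the board's top.
- sauce_bottle: loose red plastic sauce bottle with a black cap, 46 mm in diameter, 140 mm high, to be left alone. Origin: centre of its underside, z up. The jars, this bottle and an unwanted low tub with a green lid (46 mm across, 36 mm high) stand in one loose row along y, nearer the robot than the board, centres at least 75 mm apart.
There are look-alikes about, which are no part of the job. Leave any pink look-alike of the jar_medium alone.

How it is judged:
By the outcome, as a careful person would: the job done as asked, in the order asked, and still so for the second after the job is handed in, with the robot touching nothing.
It also fails if it takes over 106 s, if anything falls off the work surface, if the arm or the gripper's body presses on something with over 40 N, if the wrist force passes 120 N, or if a joint passes its speed limit or range.

## Robot

A 6-joint arm with a two-finger parallel gripper is mounted at the origin on the work surface. World frame = base frame: x ahead of the robot, y to its left, z up, the work surface at z = 0. Lengths are in mm, angles in rad, forces in N, time in s.
With the tool pointing down it reaches from about 425 to 950 mm from the base axis. Payload 3.5 kg.
Tool frame: the origin (TCP) lies midway between the tips of the shut fingers; the grasp point (between the pads) lies r.pinch_z behind it (r.pinch_z is the distance from the TCP to the grasp point, in mm); z points along the fingers, y is the line along which they close (so a half turn about z gives the same grasp; the last joint's range is limited). The gripper opens to 85 mm and grips with 20 to 120 N. Pads are 22 mm wide; open, the fingers measure 114 mm over their backs; the gripper's body (76 mm by 85 mm) begins 54 mm behind the grasp point. The pads swing forward as they close: fully open they stand 13 mm farther back than shut.
Start: joints at [1.082, 0.286, 1.577, -0, 1.279, -0.15], TCP at [224.303, 636.627, 231.325] pointing down, gripper open.
Joint ranges: [-2.77, 2.77], [-0.9, 2.22], [0.21, 2.48], [-1.53, 4.67], [0.24, 2.81], [-2.84, 2.84]. Speed limits (rad/s): [2.79, 2.79, 3.14, 3.14, 3.14, 3.14].

## Interface

Orientations are given as a rotation vector (axis times angle).
In Python, from bench import r, sensors, viewer, workorder gives the robot as it stands. Calls block until the motion is done:
- r.reach(position, orientation): joint-space move of the TCP to a pose.
- r.servo_line(position, rotation=None, v=150, threshold=None): straight line of the TCP; rotation=None keeps the orientation; v is the mean speed in mm/s. With threshold (N) it stops when the force on the tool has changed by that much, and returns True; else False.
- r.move_joints(angles): joint-space move.
- r.gripper_to(opening): finger opening in mm; the grip force is fixed at half the most; returns when the fingers have stopped.
- r.hold(seconds).
- r.inverse_kinematics(position, orientation): joint angles nearest the present ones, or None.
- sensors.sense(): the state.
- viewer.read_camera(name): name is "side" or "top" or "wrist"; returns a dict with "pixels" (384x512x3 uint8, blue, green, red), "K" (3x3 intrinsics, pixels), "k1" (the pictures are not rectified: a ray, as slopes to the right and down, at radius r is drawn at 1 + k1 r^2 times it, then the intrinsics apply), "eye" and "rotation" of the camera in the world. Camera axes: x right, y up, looking along -z (the intrinsics and any distortion apply to the point x, -y, -z); pixel columns grow to the right and rows downward; lengths in mm; the calibration is good to about 2 mm. A picture is of the moment at which its call begins. There is no depth.
A pose or a line that the arm cannot do raises r.Unreachable and nothing moves.
- workorder.close_job(): hands the job in; it is judged then, once.
Trained networks look in a picture, given as the dict that the camera call returned (one of the last four; its "shot" number tells which), for a name from the list of things; names that differ only in an ending like _2 or _b are one class to them, and where a whole thing is asked for, a point or a joint stands for the part that bears it (a point fixed in the world has none). Each returns a list of dicts, best first, with "score" (0 to 1); they miss things now and then, are a little off and sometimes report something else, mostly with a low value. They report only what shows in the picture. A call takes as long as a camera call. They do not tell look-alikes from the thing itself.
- viewer.trace(picture, target): "mask" (384x512 bool, what is visible of it) and "box" ([left, top, width, height] in pixels, round what is visible of it).
The state is a dict: "time_s": time; "joint_pos": joint angles; "qvel": joint speeds; "effort": joint torques, N m; "position": TCP position; "orientation": TCP orientation; "contact_force": force on the tool from outside, world axes, zero at the start; "wrist_torque": the same for the moment, N m; "grip_width": finger opening in mm; "grasp_force": force on a finger pad.
Only numpy, scipy, OpenCV 4.12 (cv2) and the standard library are available. Lean on these libraries where they do the work, as an engineer would, in place of code of your own. Each camera call takes 0.05 s, during which the arm holds its last target. There are 200 camera calls.

## Working session

There is one attempt and no reset: what is moved stays moved. The work goes in short steps, each a Python script; the robot and the scene stay as the last script left them, time stands still between calls to the robot, and variables do not carry over. Pictures are saved under pics/ and viewed, at most 14 in all, crops included, and the job is handed in when it is done.

```bash
ls; mkdir -p pics
python3 - <<'E'
from bench import r,sensors,viewer
import cv2,numpy as np
for n in("top","side"):
    p=viewer.read_camera(n);cv2.imwrite(f"pics/{n}0.png",p["pixels"]);print(n,p["K"],p["k1"],p["eye"],p["rotation"])
print(r.pinch_z,sensors.sense())
E
```

```text
pics
top [[457.70168516   0.         258.55922467]
 [  0.         457.70168516 185.74221655]
 [  0.           0.           1.        ]] -0.12576926729236587 [ 387.09707231   21.17174133 1052.43956589] [ 0.12566916 -0.08278222 -1.56407558]
side [[386.43933799   0.         255.67833061]
 [  0.         386.43933799 190.08456908]
 [  0.           0.           1.        ]] 0.026672679437088478 [ 310.85332179 -515.46902399  403.20897827] [ 1.0275909  -0.16580717 -0.29392415]
18.700000000000003 {'time_s': 0.1, 'joint_pos': array([ 1.08199393e+00,  2.87103046e-01,  1.57805858e+00,  2.15374010e-05,
        1.27856351e+00, -1.50020670e-01]), 'qvel': array([-0.00115548, -0.00189675, -0.00336701, -0.00173246,  0.00267843,
       -0.00181068]), 'effort': array([ 1.17101135e-03, -4.07292974e+01, -2.93701154e+01, -1.57016852e-04,
        3.38872662e-03, -1.88037353e-05]), 'position': array([224.02586866, 636.10829676, 230.05301625]), 'orientation': array([-0.52950904, -3.0959465 ,  0.0031694 ]), 'contact_force': array([-0.13141404,  0.23101027, -0.85699   ]), 'wrist_torque': array([0.05770168, 0.01901707, 0.03061787]), 'grasp_force': 0.0, 'grip_width': 85.32253965132001}
```

View pics/top0.png

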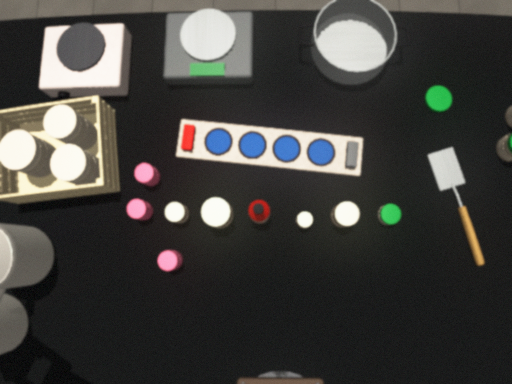

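View pics/side0.png

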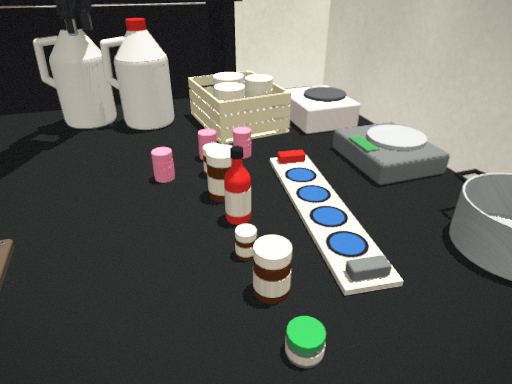

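Both pictures show the row in the top view: medium jar (175,212), XL (216,212), bottle (260,211), small (305,219), large (347,214) and green tub (390,214). The spots run from (218,141) to (321,152), with the red block at the left end (188,138), so the smallest goes on spot 1.
Possible look-alikes are the pink jars at (147,174), (139,210) and (170,260), and the crate jars at (62,122), (20,150) and (72,162). I exclude the pink ones by colour, and the crate ones because they aren't in the row and are too big.

```bash
cat > h.py <<'E'
from bench import r,sensors,viewer,workorder
import cv2,numpy as np
from scipy.spatial.transform import Rotation as Ro
D={"small":(34,48),"medium":(43,64),"large":(52,80),"extra_large":(61,96)}
def toworld(p,uv,z):
    s=cv2.undistortPoints(np.array(uv,float).reshape(-1,1,2),p["K"],np.array([p["k1"],0,0,0.]))[:,0]
    d=Ro.from_rotvec(p["rotation"]).apply(np.c_[s[:,0],-s[:,1],-np.ones(len(s))])
    e=np.array(p["eye"]); return (e+d*((z-e[2])/d[:,2])[:,None])[:,:2]
def topix(p,X):
    c=Ro.from_rotvec(p["rotation"]).inv().apply(np.array(X)-p["eye"]); c[:,1:]*=-1
    return cv2.projectPoints(c,np.zeros(3),np.zeros(3),p["K"],np.array([p["k1"],0,0,0.]))[0][:,0]
def blob(m,near,R=40):
    """centroid and area of the component of mask m nearest a pixel"""
    n,l,st,c=cv2.connectedComponentsWithStats(m.astype(np.uint8))
    ok=[i for i in range(1,n) if st[i,4]>25]
    i=min(ok,key=lambda i:np.hypot(*(c[i]-near))); return c[i],st[i,4],l==i
def marks(p):
    b=p["pixels"].astype(int); n,l,st,c=cv2.connectedComponentsWithStats(((b[...,0]-b[...,2]>70)&(b[...,0]-b[...,1]>40)).astype(np.uint8))
    return [(c[i],st[i,4]) for i in range(1,n) if st[i,4]>150]
def down(a):  # tool down, closing line at angle a from world x
    z=[0,0,-1];y=[np.cos(a),np.sin(a),0];x=np.cross(y,z)
    return Ro.from_matrix(np.c_[x,y,z]).as_rotvec()
def ori(pos,a):
    q0=sensors.sense()["joint_pos"]
    c=[(np.abs(q-q0).max(),k) for k in (0,np.pi) if (q:=r.inverse_kinematics(pos,down(a+k))) is not None]
    return down(a+min(c)[1])
E
python3 - <<'E'
from h import *
p=viewer.read_camera("top");im=p["pixels"]
for c,a in sorted(marks(p),key=lambda t:t[0][0]): print(c,a,toworld(p,c,12))
hls=im.min(axis=2)
for n,px in dict(medium=(175,212),extra_large=(216,212),small=(305,219),large=(347,214)).items():
    c,a,m=blob(hls>130,px); d,h=D[n]
    w=toworld(p,c,h)[0]
    # diameter check
    e=np.argwhere(m)[:,::-1]; W=toworld(p,e,h); print(n,c,a,w,np.ptp(W,0),2*np.sqrt(a/np.pi)*(1052-h)/457)
t=viewer.trace(p,"jar_small"); print([(x["score"],x["box"]) for x in t])
cv2.imwrite("pics/crop.png",cv2.resize(im[110:280,120:410],None,fx=2.7,fy=2.7,interpolation=cv2.INTER_CUBIC))
E
```

```text
[218.00900901 141.0472973 ] 444 [[631.15136881 145.41956971]]
[252.06126915 144.56892779] 457 [[622.62299192  65.74579468]]
[286.29268293 148.18625277] 451 [[614.06687377 -13.75695203]]
[320.51769912 151.78539823] 452 [[605.71763909 -92.99981722]]
medium [174.34461538 211.38461538] 325 [462.17970317 232.30895782] [41.68929128 42.458025  ] 43.978203476878335
extra_large [215.16951567 211.42450142] 702 [460.16913894 138.63932974] [61.16423594 61.44148117] 62.54107005452346
small [304.46919431 218.91943128] 211 [448.11522195 -52.03898441] [35.10570932 32.95797107] 36.00922709217427
large [346.6989899  213.14747475] 495 [ 458.5949127  -139.72794401] [51.16460113 51.45421572] 53.3958769593299
[(0.57, [295.3, 211.4, 18.8, 17.8])]
```

View pics/crop.png

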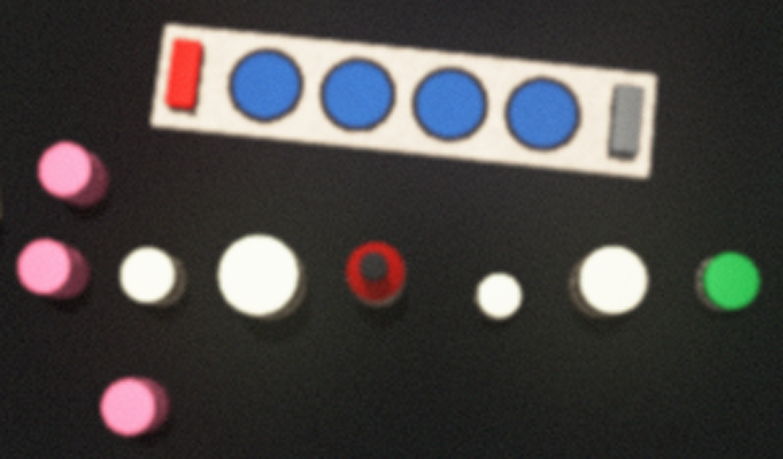

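The crop confirms the choice: four white lids with diameters that match the four sizes, pink and green ones excluded, and the red block at the spot 1 end. I'll start with the extra large jar.

```bash
cat >> h.py <<'E'
M=dict(small=(631.15,145.42),medium=(622.62,65.75),large=(614.07,-13.76),extra_large=(605.72,-93.0))
P=dict(medium=(462.2,232.3),extra_large=(460.2,138.6),small=(448.1,-52.0),large=(458.6,-139.7))
GH=dict(small=30,medium=41,large=52,extra_large=62)
def F(): s=sensors.sense(); return np.round([s["time_s"],s["grip_width"],s["grasp_force"],*s["position"],*s["contact_force"]],1)
def move(n,src=None,dst=None,zs=0):
    src=src or P[n]; dst=dst or M[n]; z=GH[n]-r.pinch_z; H=235
    r.gripper_to(85)
    o=ori([*src,H],0); r.reach([*src,H],o)
    r.servo_line([*src,z+70],v=250)
    hit=r.servo_line([*src,z+zs],v=90,threshold=8)
    print("down",hit,F())
    if hit: return False
    r.gripper_to(D[n][0]-8); print("grip",F())
    if sensors.sense()["grip_width"]<D[n][0]-5: return False
    r.servo_line([*src,H],v=200)
    a=-0.106; y=Ro.from_rotvec(o).as_matrix()[:,1]; a+= np.pi if y[0]<0 else 0
    r.servo_line([*dst,H],down(a),v=200)
    r.servo_line([*dst,z+12+zs+10],v=200); r.hold(.2); print("above",F())
    print("touch",r.servo_line([*dst,z+12+zs-5],v=25,threshold=4),F())
    r.gripper_to(85); r.servo_line([*dst,z+70],v=120); r.servo_line([*dst,H],v=250); print("up",F())
    return True
E
python3 - <<'E'
from h import *
p=viewer.read_camera("side")
for c,a in sorted(marks(p),key=lambda t:-t[0][1]): print(c,a,toworld(p,c,12))
print(move("extra_large"))
p=viewer.read_camera("top");cv2.imwrite("pics/top1.png",p["pixels"])
p=viewer.read_camera("side");cv2.imwrite("pics/side1.png",p["pixels"])
E
```

```text
[346.86385737 243.29335494] 617 [[605.74269409 -94.41992117]]
[328.35229759 215.6761488 ] 457 [[614.52094132 -14.57890632]]
[312.98857143 193.08571429] 350 [[622.83029308  65.15689436]]
[300.35272727 174.22545455] 275 [[631.48842541 144.631802  ]]
down False [ 4.000e+00  8.530e+01  0.000e+00  4.608e+02  1.387e+02  4.390e+01
  3.000e-01 -6.000e-01 -4.000e-01]
grip [ 4.400e+00  5.990e+01  6.460e+01  4.613e+02  1.387e+02  4.440e+01
  3.000e-01 -0.000e+00  4.400e+00]
above [ 8.200e+00  5.940e+01  6.520e+01  6.068e+02 -9.330e+01  6.710e+01
 -1.000e-01 -4.000e-01 -2.800e+00]
touch True [ 8.60e+00  6.00e+01  6.54e+01  6.06e+02 -9.31e+01  5.64e+01 -3.00e-01
 -5.00e-01  4.50e+00]
up [ 1.030e+01  8.530e+01  0.000e+00  6.048e+02 -9.270e+01  2.329e+02
 -4.000e-01  9.000e-01 -1.100e+00]
True
```

View pics/side1.png

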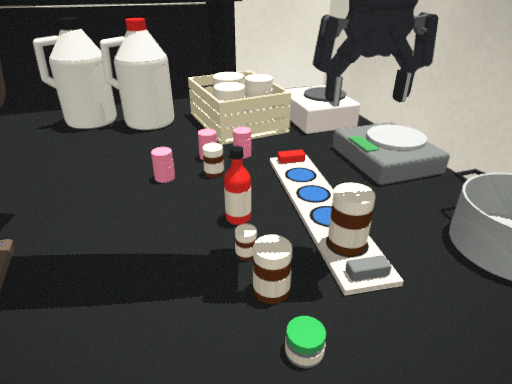

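Run:
```python
from h import *
for n in("large","medium","small"):
    print(n)
    if not move(n): break
r.reach([450,450,300],ori([450,450,300],0))
for c in("top","side"):
    p=viewer.read_camera(c);cv2.imwrite(f"pics/{c}2.png",p["pixels"])
    for n in M:
        d,h=D[n]; px=topix(p,[[*M[n],12+h]])[0]; b,a,m=blob(p["pixels"].min(axis=2)>130,px)
        print(c,n,px,b,a,toworld(p,b,h+12)[0]-M[n])
print(F())
```

```text
large
down False [  12.8   84.9    0.   459.2 -140.    33.9    0.5    0.6    0.5]
grip [ 1.330e+01  5.080e+01  6.240e+01  4.593e+02 -1.401e+02  3.420e+01
  1.000e-01  2.000e-01  4.300e+00]
above [ 1.680e+01  5.060e+01  6.250e+01  6.151e+02 -1.390e+01  5.700e+01
 -0.000e+00  2.000e-01 -1.500e+00]
touch True [ 1.730e+01  5.120e+01  6.280e+01  6.143e+02 -1.370e+01  4.620e+01
 -9.000e-01  1.000e-01  4.200e+00]
up [ 1.900e+01  8.510e+01  0.000e+00  6.130e+02 -1.360e+01  2.328e+02
 -1.100e+00 -3.000e-01 -2.000e-01]
medium
down False [ 2.200e+01  8.490e+01  0.000e+00  4.628e+02  2.325e+02  2.290e+01
 -6.000e-01 -1.000e-01  3.000e-01]
grip [ 2.240e+01  4.220e+01  6.060e+01  4.629e+02  2.325e+02  2.310e+01
  2.000e-01 -4.000e-01  3.600e+00]
above [ 2.630e+01  4.190e+01  6.070e+01  6.237e+02  6.570e+01  4.590e+01
  5.000e-01  5.000e-01 -1.000e+00]
touch True [ 2.670e+01  4.200e+01  6.080e+01  6.229e+02  6.570e+01  3.510e+01
 -8.000e-01  4.000e-01  3.600e+00]
up [ 2.860e+01  8.470e+01  0.000e+00  6.215e+02  6.580e+01  2.327e+02
  3.000e-01  0.000e+00 -2.000e-01]
small
down False [ 3.130e+01  8.
[... 734 characters left out ...]
7.51737105 140.2308405 ] [274.392677   145.23668971] 5353 [-11.01997182  28.1615426 ]
top extra_large [325.36326729 142.42692593] [274.392677   145.23668971] 5353 [ -6.2675405  107.51432761]
side small [301.38246082 153.6620771 ] [323.37356322 209.6091954 ] 174 [ -53.35395498 -203.49405948]
side medium [315.27797397 163.74231555] [323.37356322 209.6091954 ] 174 [ -57.26851163 -145.14727623]
side large [332.36036065 176.12396104] [323.37356322 209.6091954 ] 174 [-61.16306827 -86.96049297]
side extra_large [353.98193382 191.65295357] [340.23992486 221.05327869] 5856 [-56.78095783 -60.70271657]
[ 3.980e+01  8.500e+01  0.000e+00  4.509e+02  4.489e+02  2.993e+02
 -1.000e-01  4.000e-01  4.000e-01]
```

Earlier, side1 showed the XL upright on the last spot at about (350,220). Next I'll overlay predicted lid circles on the final views.

Run:
```python
from h import *
out=[]
for c,(x0,y0,x1,y1) in dict(top=(160,100,400,190),side=(240,110,440,290)).items():
    p=viewer.read_camera(c); s=760/(x1-x0) if c=="top" else 3
    im=cv2.resize(p["pixels"],None,fx=s,fy=s,interpolation=cv2.INTER_CUBIC)
    t=np.linspace(0,2*np.pi,60)
    for n in M:
        d,h=D[n]
        for R,z in((d/2,12+h),(34,12)):
            q=topix(p,np.c_[M[n][0]+R*np.cos(t),M[n][1]+R*np.sin(t),np.full(60,z)])
            cv2.polylines(im,[np.int32((q+.5)*s-.5)],True,(0,255,0) if z>12 else (0,255,255),1)
    cv2.imwrite(f"pics/{c}3.png",im[int(y0*s):int(y1*s),int(x0*s):int(x1*s)])
```

```text
(no output)
```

View pics/top3.png

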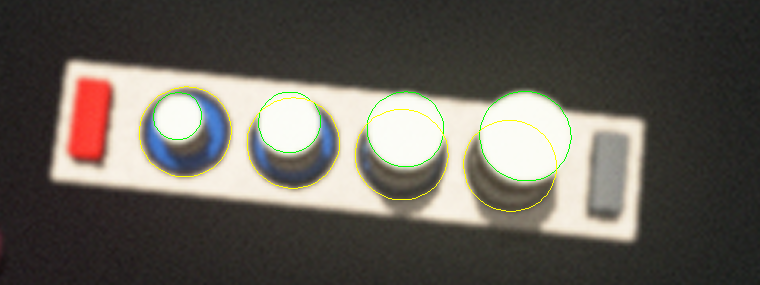

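View pics/side3.png

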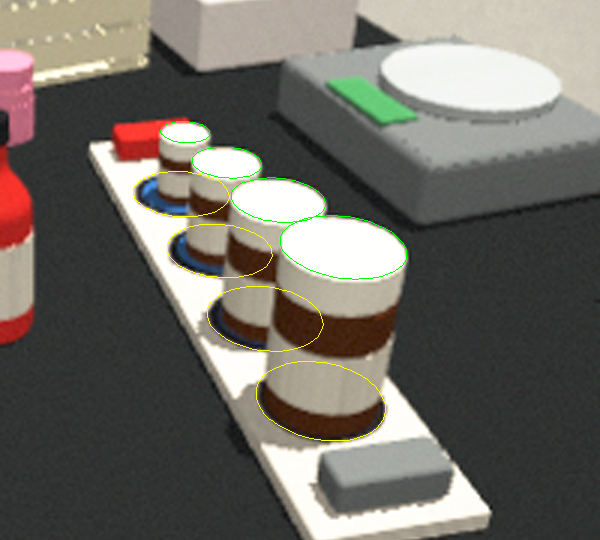

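View pics/side2.png

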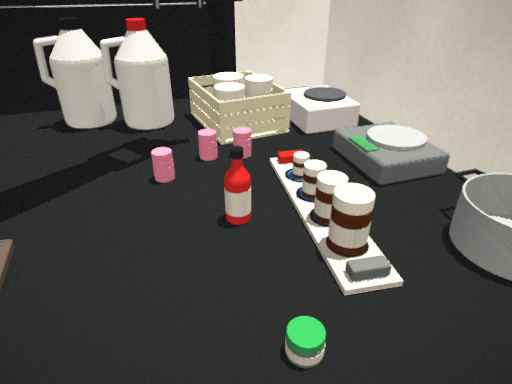

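The lids match the predicted circles in both views. All four jars are upright and centred, smallest by the red block, and the bottle at (238,192) hasn't moved. I'm handing in.

```bash
python3 -c "
from bench import workorder
print(workorder.close_job())"
```

```text
the job is handed in; nothing more can be done
None
```

The four jars stand upright and centred on the blue spots, smallest next to the red block through to largest at the grey end, with the bottle untouched, the gripper clear, and the job handed in at about 40 s (no verdict was returned).

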